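# Stack and lock the repair bench's parts tray

## Task

Pull the parts tray out from under the little riser shelf by its front stem until no part of it is under the shelf, and let go of it standing flat on the open bench. Then pick it up by its middle handle, lower it onto the base tray until all four pins are fully home in the corner sockets before you let go, and swing the cam-lock lever through its quarter turn to the end stop so that its tongue lies over the tray's rim. Leave the two jars, the screwdriver and the bit case where they are.

Things in the scene. Friction and masses are not known exactly. Their poses are not given: they have to be found in the camera images.
- tray: Upper parts tray, grey plastic, loose, about 0.28 kg: open box 120 (x) by 100 mm (y) on four corner pins at x +-47, y +-37, 10 mm in diameter (7 at the foot), 12 mm long. Origin: centre, at the pin feet (on the bench z = 0). Floor underside z 12, floor top 16, rim 34 mm. Starts under the shelf: handle covered, front edge and stem sticking out. Fits the base either way round (half turn).
- tray_handle (a point): Grip point of the tray's middle handle, at tray (0, 0, 50) mm: an upright rib 60 mm long (tray x), 12 mm thick (tray y), rising from the floor to z 60 mm. Beside it the tray is open to the side walls (inner faces at y +-46, rim z 34), but for two low dividers at y +-22, tops at z 30 mm.
- tray_stem (a point): Grip point of the tray's front stem, at tray (-90, 0, 28) mm: a block 18 mm thick (along tray y), from tray x -59 to -111 mm, z 14 to 42 mm. The tray slides easily on the bench when the stem is pulled.
- base: Base tray, grey plastic, fixed: 150 x 104 mm plate (x, y) with four 26 mm square corner posts at x +-47, y +-37 mm, tops at z 35 mm, each with an upright socket hole 16 mm in diameter, deeper than the pins. Origin: centre of its underside, on the bench. A bracket on its -y side carries the cam-lock lever.
- base_seat (a point): The point where the upper tray's origin lies when it is fully home: base (0, 0, 23) mm. The tray then rests with its floor on the post tops, rim 57 mm and handle top 83 mm above the bench. Axes as the base's.
- cam_lever (a joint): Lever angle about its upright pivot, rad, counter-clockwise from above. Near 0: open, handle arm along base -x, tongue along base +x, clear of the tray. pi/2: end stop, locked, arm along base -y, tongue along base +y over the tray's rim. Stiff (0.12 N m), stays where left. The tongue's underside is 61 mm above the bench: it passes only over a seated tray (rim 57 mm).
- lever_knob (a point): Centre of the upright black knob at the end of the lever's handle arm, 87 mm above the bench, 80 mm from the pivot axis: a cylinder 20 mm in diameter, spanning 68 to 101 mm above the bench. The steel arm below it is 14 mm wide, its top 69 mm above the bench.
- lever_pivot (a point): Pivot axis of the lever at base (0, -80, 65) mm; axes as the base's. Arm and tongue are 8 mm thick at this height; the tongue is 55 mm long.
- shelf: Plywood riser shelf, fixed: 160 mm deep (x), 170 mm wide (y), roof from z 66 to 72 mm, upright 8 mm sides, open at the front (-x, towards the robot) and the back. Origin: centre of its footprint on the bench; front edge at shelf x -80 mm.
- screwdriver: Screwdriver, green handle, 200 mm, lying on the bench left of the shelf; leave alone. Origin: on the bench, under about its middle.
- jar: Small glass jar, 40 mm diameter, 45 mm tall, standing left (+y) of the base tray; leave alone. Origin: centre of its foot.
- jar_small: Glass jar, 36 mm diameter, 40 mm tall, standing on the rear of the shelf's roof; leave alone. Origin: centre of its foot.
- bit_case: Black bit case 90 x 140 x 36 mm lying beyond the base tray (+x of it); leave alone. Origin: centre of its underside.
Mind the look-alikes: they are no part of the job. Leave any green or pink look-alike of the tray alone.

How it is judged:
By the outcome, as a careful person would: the job done as asked, in the order asked, and still so for the second after the job is handed in, with the robot touching nothing.
It also fails if it takes over 64 s, if anything falls off the work surface, if the arm or the gripper's body presses on something with over 40 N, if the wrist force passes 120 N, or if a joint passes its speed limit or range.

## Robot

A 7-joint arm with a two-finger parallel gripper is mounted at the origin on the work surface. World frame = base frame: x ahead of the robot, y to its left, z up, the work surface at z = 0. Lengths are in m, angles in rad, forces in N, time in s.
With the tool pointing down it reaches from about 0.4 to 0.85 m from the base axis. Payload 4.5 kg.
Tool frame: the origin (TCP) lies between the finger pads; the fingertips stand 19 mm ahead of it and the grasp point (between the pads) is the TCP (r.tips_ahead is the distance from the TCP to the fingertips, in m); z points along the fingers, y is the line along which they close (so a half turn about z gives the same grasp; the last joint's range is limited). The gripper opens to 88 mm and grips with 3 to 60 N. Pads are 18 mm wide; open, the fingers measure 123 mm over their backs; the gripper's body (75 mm by 187 mm) begins 45 mm behind the grasp point.
Start: joints at [-1.31, 0.689, -0.195, 1.565, 0.157, 0.902, -0.215], TCP at [0.141, 0.609, 0.258] pointing down, gripper open.
Joint ranges: [-3.01, 3.01], [-0.46, 2.08], [-1.47, 1.51], [0.13, 2.56], [-1, 4.14], [0.04, 2.09], [-2.66, 2.66]. Speed limits (rad/s): [2.57, 2.57, 3.14, 3.14, 3.14, 3.14, 3.14].

## Interface

Orientations are given as a unit quaternion [x, y, z, w].
In Python, from plant import r, cams, models gives the robot as it stands. The module is installed in compiled form; this text tells all that it offers.
- The arm moves only by the tool jog_arm, never from a script. Its arguments are lists of equal length, an entry for each row: "turn": the turn, a rotation vector about the tool's x, y, z in rad, a list of three; "translation": the shift along the tool's x, y, z in m, a list of three; "grip": the closure, from 0 (fully open) to 1 (shut). In form: {"turn": [[ax, ay, az], ...], "translation": [[tx, ty, tz], ...], "grip": [grip, ...]}. A call has 1 to 20 rows; each row is the pose to reach, as a shift and turn from the pose commanded when the call began, along the tool's axes at that moment; what a row does not reach only later rows make up. A row lasts 1/8 s, in which the tool goes at most 62.5 mm and 10.7 degrees, less where a joint would pass 70% of its speed; a pose out of reach is approached as far as the arm can. A call with a gripper value outside its range is refused whole. The fingers move at their own pace and stop on an object; "force" is the grip in N (left out, the last holds). Time passes only in rows, so rows that repeat a pose let the fingers close. It gives the time, the measured TCP pose, the force, the opening and the grip force at its end, in the units of the state.
- r.get_state(): the state, without advancing time (a new reading comes with each control period).
- cams.snapshot(name): name is "side" or "top"; returns the picture (384x512x3 uint8, red, green, blue); there is no depth.
- cams.camera_params(name): a dict with "fx", "fy", "cx", "cy" (pixels), "eye" and "orientation" of the camera in the world. Camera axes: x right, y up, looking along -z (the intrinsics and any distortion apply to the point x, -y, -z); pixel columns grow to the right and rows downward; lengths in m; the calibration is good to about 2 mm. A picture is of the moment at which its call begins. camera_params takes no time and is no camera call.
- r.finish_job(): hands the job in; it is judged then, once.
Trained networks look in the newest picture that a camera, given by its name, has taken for a name from the list of things; names that differ only in an ending like _2 or _b are one class to them, and where a whole thing is asked for, a point or a joint stands for the part that bears it (a point fixed in the world has none). Each returns a list of dicts, best first, with "p" (0 to 1); they miss things now and then, are a little off and sometimes report something else, mostly with a low value. They report only what shows in the picture. A call takes as long as a camera call. They do not tell look-alikes from the thing itself.
- models.find_in(camera, name): "position" ([x, y, z] in m, in world coordinates, good to about 4 mm: the middle of the surface that is visible of it).
- models.masks_of(camera, name): "pixels" (384x512 bool, what is visible of it).
- models.place_of(camera, name): "position" ([x, y, z] in m, in world coordinates, good to about 4 mm: a listed point, or the origin of a listed thing).
The state is a dict: "clock": time; "q": joint angles; "qd": joint speeds; "joint_torque": joint torques, N m; "tool_pos": TCP position; "eef_rot": TCP orientation; "contact_force": force on the tool from outside, world axes, zero at the start; "moment": the same for the moment, N m; "opening": opening from 0.0 (shut) to 1.0 (fully open); "finger_force": force on a finger pad.
Only numpy, scipy, OpenCV 4.12 (cv2) and the standard library are available. Lean on these libraries where they do the work, as an engineer would, in place of code of your own. Each camera call takes 0.05 s, during which the arm holds its last target. There are 200 camera calls.

## Working session

There is one attempt and no reset: what is moved stays moved. The work goes in short steps, Python scripts to look and compute and a tool call to move; the robot and the scene stay as the last step left them, time stands still between calls to the robot, and variables do not carry over. Pictures are saved under pics/ and viewed, at most 10 in all, crops included, and the job is handed in when it is done.

Besides the shell and the picture viewer there is one more tool, called after "Emit:" by a JSON object that holds its "op" and its "data". jog_arm: Moves the arm, as the interface text tells. Its arguments: {"type":"object","properties":{"turn":{"type":"array"},"translation":{"type":"array"},"grip":{"type":"array"},"force":{"type":"number"}},"required":["turn","translation","grip"]}

```bash
mkdir -p pics; python3 - <<'E'
from plant import r,cams,models
import cv2
for c in ("top","side"):
    im=cams.snapshot(c); cv2.imwrite(f"pics/{c}0.png",im[:,:,::-1])
    p=cams.camera_params(c); print(c,p)
    for n in ("tray","tray_stem","tray_handle","base","base_seat","lever_knob","lever_pivot","shelf","jar","bit_case"):
        print(n,[(d['position'].round(3).tolist() if hasattr(d['position'],'round') else d['position'],round(d['p'],2)) for d in models.place_of(c,n)][:4])
print(r.get_state())
E
```

```text
top {'fx': 483.28497119448963, 'fy': 483.28497119448963, 'cx': 248.20658358575386, 'cy': 187.85538019505066, 'eye': array([0.31626501, 0.05925567, 1.27677813]), 'orientation': array([-0.06832357,  0.05142514,  0.70584547, -0.70318527])}
tray [([0.6227, 0.2307, -0.003], 0.89), ([0.345, 0.4854, -0.0015], 0.86), ([0.3003, 0.2005, -0.0022], 0.63)]
tray_stem [([0.5568, 0.1711, 0.0277], 0.92), ([0.2587, 0.4905, 0.0287], 0.78), ([0.3137, 0.2885, 0.0246], 0.69)]
tray_handle [([0.3085, 0.2034, 0.0492], 0.89), ([0.3457, 0.4854, 0.053], 0.8), ([0.6283, 0.2247, 0.0509], 0.69)]
base [([0.4672, -0.1897, -0.0012], 0.75)]
base_seat [([0.4656, -0.1948, 0.0201], 0.69)]
lever_knob [([0.3812, -0.2857, 0.092], 0.98)]
lever_pivot [([0.4579, -0.2754, 0.0674], 0.69)]
shelf [([0.6662, 0.2494, -0.0006], 0.7)]
jar [([0.4497, -0.0917, -0.0012], 0.78)]
bit_case [([0.6487, -0.2141, 0.0004], 0.77)]
side {'fx': 374.0028584719688, 'fy': 374.0028584719688, 'cx': 259.3612072261369, 'cy': 192.5282617592434, 'eye': array([ 0.06392997, -0.42385997,  0.77795224]), 'orientation': array([ 0.34511282, -0.13637016, -0.3537694
[... 761 characters left out ...]
8225,  0.68908401, -0.19461568,  1.56528316,  0.15731576,
        0.90251885, -0.21508166]), 'qd': array([ 9.90665378e-05,  3.31688846e-04, -6.60773098e-04, -8.97919024e-04,
        1.37419373e-04, -9.05057250e-04,  4.86010709e-04]), 'joint_torque': array([ 8.45580144e-04, -5.27511370e+01, -1.26648366e+00, -1.53747690e+01,
       -5.17383276e-02, -6.21041236e-04,  8.49208448e-06]), 'tool_pos': array([0.14052391, 0.60902476, 0.25775761]), 'eef_rot': array([1.13134047e-01, 9.93579733e-01, 4.64817803e-05, 1.83918611e-06]), 'contact_force': array([ 0.92778448, -0.98606495,  1.13641145]), 'moment': array([-0.01572134,  0.0041124 , -0.03436622]), 'finger_force': 0.0, 'opening': 1.0001570930065629}
```

View pics/top0.png

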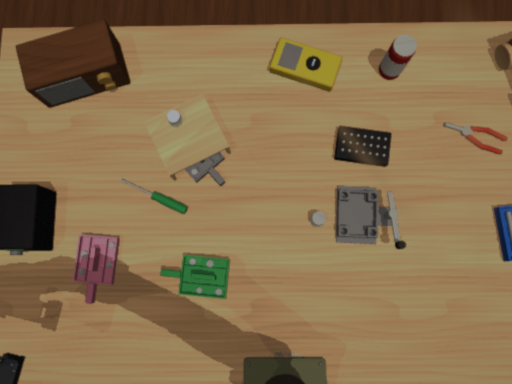

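View pics/side0.png

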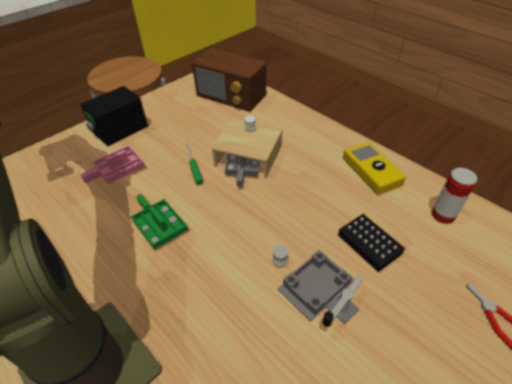

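The grey tray under the shelf is at about (205,167), with its stem at (216,178). It is the only grey one: the green tray at (204,276) and the pink one at (97,260) are look-alikes in the open. I'll confirm this in one crop and measure the orientations.

```bash
cat > h.py <<'E'
from plant import r,cams,models
import numpy as np, cv2
from scipy.spatial.transform import Rotation as R
def ray(c,uv,z):
    p=cams.camera_params(c); uv=np.atleast_2d(uv).astype(float)
    d=np.c_[(uv[:,0]-p['cx'])/p['fx'],-(uv[:,1]-p['cy'])/p['fy'],-np.ones(len(uv))]
    d=R.from_quat(p['orientation']).apply(d); e=p['eye']
    return e+d*((z-e[2])/d[:,2])[:,None]
def proj(c,P):
    p=cams.camera_params(c); q=R.from_quat(p['orientation']).inv().apply(np.atleast_2d(P)-p['eye'])
    return np.c_[p['cx']+p['fx']*q[:,0]/-q[:,2],p['cy']+p['fy']*q[:,1]/q[:,2]]
def frame(pos,yaw,pts):
    return np.array(pos)+R.from_euler('z',yaw).apply(np.atleast_2d(pts))
E
python3 - <<'E'
from h import *
im=cams.snapshot("top")[:,:,::-1]
a=cv2.resize(im[95:215,150:250],None,fx=5,fy=5,interpolation=cv2.INTER_CUBIC)
b=cv2.resize(im[175:260,325:415],None,fx=3.3,fy=3.3,interpolation=cv2.INTER_CUBIC)
out=np.zeros((600,800,3),np.uint8); out[:,:500]=a; out[:b.shape[0],503:800]=b[:,:297]
cv2.imwrite("pics/crop.png",out)
for n,z in (("tray_stem",.042),("base",.02),("cam_lever",.069),("shelf",.072)):
    for d in models.masks_of("top",n)[:3]:
        v,u=np.nonzero(d['pixels']); P=ray("top",np.c_[u,v],z)[:,:2]
        rc=cv2.minAreaRect((P*1000).astype(np.float32)); print(n,round(d['p'],2),len(u),rc)
E
```

```text
tray_stem 0.8 2139 ((321.515625, 479.967529296875), (107.09886169433594, 170.3877716064453), 84.7913589477539)
tray_stem 0.78 2118 ((304.89874267578125, 225.49871826171875), (173.08633422851562, 102.12286376953125), 85.62468719482422)
tray_stem 0.64 667 ((582.1925048828125, 200.44851684570312), (88.31924438476562, 97.0595932006836), 0.3861018419265747)
base 0.8 3094 ((455.50555419921875, -228.57850646972656), (179.99647521972656, 154.8902587890625), 85.6223373413086)
cam_lever 0.81 406 ((440.1069641113281, -277.0668640136719), (142.46534729003906, 26.721776962280273), 8.701818466186523)
cam_lever 0.65 176 ((709.3458862304688, 281.5313415527344), (42.648372650146484, 33.37181854248047), 44.32556915283203)
shelf 0.71 3752 ((660.5338745117188, 244.42279052734375), (174.8094482421875, 171.85153198242188), 26.38842010498047)
shelf 0.45 2916 ((450.46197509765625, -216.67250061035156), (171.1121063232422, 146.5634002685547), 86.26292419433594)
```

View pics/crop.png

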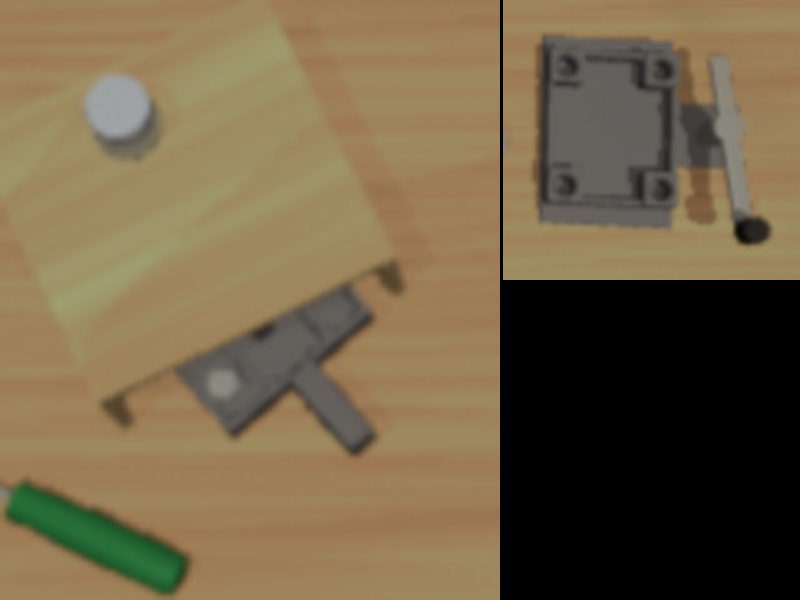

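The crop shows the only grey tray partly under the shelf. Its stem runs from about px (211,169) to (222,183), so this is the one meant. The base sockets and the lever on the right are clear too.

```bash
python3 - <<'E'
from h import *
C=lambda L:[(150+a/5-.4,95+b/5-.4) for a,b in L]
B=lambda L:[(325+(a-503)/3.3-.35,175+b/3.3-.35) for a,b in L]
s=ray("top",C([(362,440),(305,368)]),.042); print(s)
d=s[1]-s[0]; print("stem yaw",np.degrees(np.arctan2(d[1],d[0])),np.hypot(*d[:2]))
e=ray("top",C([(235,433),(372,315)]),.034); d=e[0]-e[1]
print("front edge",e,np.degrees(np.arctan2(-d[0],d[1])),np.hypot(*d[:2]))
b=ray("top",B([(567,65),(661,68),(563,184),(661,188)]),.035); print(b.round(4),b.mean(0))
for i,j in((2,0),(3,1),(1,0),(3,2)):
    d=b[j]-b[i]; print(np.degrees(np.arctan2(d[1],d[0])),np.hypot(*d[:2]))
k=ray("top",B([(752,230)]),.1); p=ray("top",B([(728,127),(717,58)]),.069);print("knob",k,"pivot,tongue",p)
f=ray("top",C([(100,402),(398,262)]),.072); d=f[0]-f[1]; print("shelf front",f,np.degrees(np.arctan2(-d[0],d[1])))
E
```

```text
[[0.54202567 0.15685699 0.042     ]
 [0.58050175 0.18701342 0.042     ]]
stem yaw 38.088317197566994 0.0488857760407269
front edge [[0.54762953 0.22424203 0.034     ]
 [0.61057598 0.15269764 0.034     ]] 41.34208452084608 0.095293524241964
[[ 0.5105 -0.1593  0.035 ]
 [ 0.5077 -0.2325  0.035 ]
 [ 0.4172 -0.153   0.035 ]
 [ 0.4138 -0.2283  0.035 ]] [ 0.46226703 -0.1932687   0.035     ]
-3.896735627109883 0.09350797843105495
-2.569876038784661 0.09397428669493087
87.82309636388797 0.07325541470746515
87.43851794975092 0.07541896313308948
knob [[ 0.37787522 -0.27779001  0.1       ]] pivot,tongue [[ 0.45701459 -0.27286287  0.069     ]
 [ 0.50990359 -0.26728192  0.069     ]]
shelf front [[0.55707372 0.28855606 0.072     ]
 [0.62941211 0.13664672 0.072     ]] 25.4635322725644
```

```bash
cat >> h.py <<'E'
def go(pos,yaw_deg):
    "shift and turn in tool axes to reach pos with tool x at heading yaw, pointing down"
    s=r.get_state(); R0=R.from_quat(s['eef_rot']); T=R.from_euler('z',yaw_deg,degrees=True)*R.from_euler('x',np.pi)
    print("turn",(R0.inv()*T).as_rotvec().round(3),"trans",R0.inv().apply(np.array(pos)-s['tool_pos']).round(4))
def st():
    s=r.get_state(); h=R.from_quat(s['eef_rot']).as_matrix()
    print(s['clock'],"pos",s['tool_pos'].round(4),"xhead",np.degrees(np.arctan2(h[1,0],h[0,0])).round(2),"z",h[:,2].round(3),"F",s['contact_force'].round(1),"open",round(s['opening']*88,1),"ff",s['finger_force'])
E
python3 - <<'E'
from h import *
go((.5525,.1653,.2),40); go((.5525,.1653,.036),40); st()
for d in models.masks_of("top","screwdriver")[:2]:
    v,u=np.nonzero(d['pixels']); P=ray("top",np.c_[u,v],.012)[:,:2]; rc=cv2.minAreaRect((P*1000).astype(np.float32)); print(d['p'],cv2.boxPoints(rc))
E
```

```text
turn [ 0.    -0.     2.217] trans [-0.5012 -0.3398  0.0577]
turn [ 0.    -0.     2.217] trans [-0.5012 -0.3398  0.2217]
1.35 pos [0.1405 0.609  0.2578] xhead 167.01 z [ 0.  0. -1.] F [-0.3  1.  -0.1] open 88.2 ff 0.0
0.79 [[463.40936 260.80463]
 [485.6353  249.68907]
 [571.5932  421.565  ]
 [549.36725 432.68054]]
```

Emit:
{"op": "jog_arm", "data": {"turn": [[0,0,0.2],[0,0,0.4],[0,0,0.6],[0,0,0.75],[0,0,0.9],[0,0,1.05],[0,0,1.2],[0,0,1.4],[0,0,1.6],[0,0,1.8],[0,0,2.0],[0,0,2.217],[0,0,2.217],[0,0,2.217],[0,0,2.217],[0,0,2.217]], "translation": [[-0.04,-0.027,0.005],[-0.08,-0.054,0.01],[-0.12,-0.081,0.014],[-0.16,-0.108,0.018],[-0.2,-0.136,0.023],[-0.24,-0.163,0.028],[-0.28,-0.19,0.032],[-0.32,-0.217,0.037],[-0.36,-0.244,0.041],[-0.4,-0.271,0.046],[-0.44,-0.298,0.051],[-0.48,-0.325,0.055],[-0.5012,-0.3398,0.0577],[-0.5012,-0.3398,0.0577],[-0.5012,-0.3398,0.0577],[-0.5012,-0.3398,0.0577]], "grip": [0,0,0,0,0,0,0,0,0,0,0,0,0,0,0.3,0.3], "force": 15}}

```text
clock: 3.4
tool_pos: [0.5513, 0.1674, 0.2]
eef_rot: [0.939, 0.344, -0.0, -0.001]
contact_force: [-0.3, -0.7, 0.3]
opening: 0.8
finger_force: 0.0
```

```bash
python3 - <<'E'
from h import *
st(); go((.5525,.1653,.036),40)
E
```

```text
3.4 pos [0.5513 0.1674 0.2   ] xhead 40.21 z [-0.001  0.001 -1.   ] F [-0.3 -0.7  0.3] open 70.4 ff 0.0
turn [-0.002 -0.     0.004] trans [-0.0005  0.0027  0.164 ]
```

Emit:
{"op": "jog_arm", "data": {"turn": [[0,0,0],[0,0,0],[0,0,0],[0,0,0],[0,0,0],[0,0,0],[0,0,0]], "translation": [[0,0,0.03],[0,0,0.06],[0,0,0.09],[0,0,0.12],[0,0,0.145],[0,0,0.164],[0,0,0.164]], "grip": [0.3,0.3,0.3,0.3,0.3,0.3,0.3]}}

```text
clock: 4.28
tool_pos: [0.5514, 0.1658, 0.035]
eef_rot: [0.94, 0.342, -0.001, -0.0]
contact_force: [0.0, 0.1, 1.2]
opening: 0.699
finger_force: 0.0
```

```bash
python3 - <<'E'
from h import *
st()
a=cams.snapshot("top")[:,:,::-1][130:210,165:265]; b=cams.snapshot("side")[:,:,::-1][110:210,190:310]
out=np.zeros((500,800,3),np.uint8); a=cv2.resize(a,(400,320),interpolation=2); b=cv2.resize(b,(400,333),interpolation=2); out[:320,:400]=a; out[:333,400:]=b
cv2.imwrite("pics/g1.png",out)
E
```

```text
4.275 pos [0.5514 0.1658 0.035 ] xhead 40.05 z [-0.002  0.    -1.   ] F [0.  0.1 1.2] open 61.5 ff 0.0
```

View pics/g1.png

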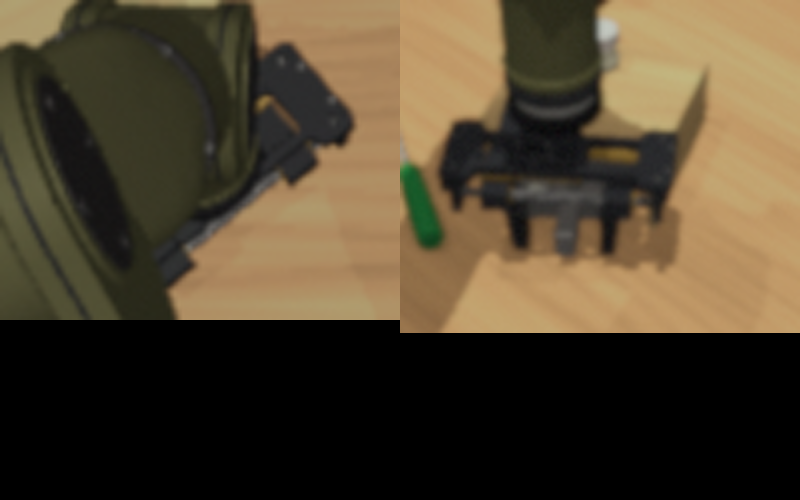

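The side view shows the stem at (565,225), between the fingers at (520,225) and (610,225). I'll close and pull.

Emit:
{"op": "jog_arm", "data": {"turn": [[0,0,0],[0,0,0],[0,0,0],[0,0,0],[0,0,0],[0,0,0],[0,0,0],[0,0,0],[0,0,0],[0,0,0],[0,0,0],[0,0,0],[0,0,0],[0,0,0],[0,0,0],[0,0,0],[0,0,0],[0,0,0],[0,0,0],[0,0,0]], "translation": [[0,0,0],[0,0,0],[0,0,0],[0,0,0],[0,0,0],[-0.005,-0.0013,0],[-0.015,-0.004,0],[-0.03,-0.008,0],[-0.045,-0.012,0],[-0.06,-0.0155,0],[-0.075,-0.0195,0],[-0.09,-0.0235,0],[-0.1,-0.025,0],[-0.115,-0.025,0],[-0.13,-0.025,0],[-0.145,-0.025,0],[-0.157,-0.025,0],[-0.165,-0.025,0],[-0.167,-0.025,0],[-0.167,-0.025,0]], "grip": [1,1,1,1,1,1,1,1,1,1,1,1,1,1,1,1,1,1,1,1], "force": 15}}

```text
clock: 6.88
tool_pos: [0.4241, 0.0801, 0.0487]
eef_rot: [0.94, 0.341, -0.014, -0.002]
contact_force: [-0.3, -0.8, -3.1]
opening: 0.203
finger_force: 15.0
```

Emit:
{"op": "jog_arm", "data": {"turn": [[0,0,0],[0,0,0],[0,0,0],[0,0,0],[0,0,0],[0,0,0],[0,0,0],[0,0,0],[0,0,0],[0,0,0],[0,0,0],[0,0,0]], "translation": [[0,0,0],[0,0,0],[0,0,0],[0,0,-0.02],[0,0,-0.05],[0,0,-0.09],[-0.03,0,-0.13],[-0.06,0,-0.17],[-0.1,0,-0.19],[-0.14,0,-0.2],[-0.14,0,-0.2],[-0.14,0,-0.2]], "grip": [0.4,0.4,0.4,0.4,0.4,0.4,0.4,0.4,0.4,0.4,0.4,0.4]}}

```text
clock: 8.38
tool_pos: [0.3231, -0.0085, 0.2521]
eef_rot: [0.94, 0.342, -0.014, -0.002]
contact_force: [0.4, -0.3, -0.4]
opening: 0.598
finger_force: 0.0
```

```bash
python3 - <<'E'
from h import *
st()
a=cams.snapshot("top")[:,:,::-1]; b=cams.snapshot("side")[:,:,::-1]
out=np.zeros((480,800,3),np.uint8); out[:480,:400]=cv2.resize(a[110:290,140:290],(400,480),interpolation=2); out[:400,400:]=cv2.resize(b[110:260,170:320],(400,400),interpolation=2)
cv2.imwrite("pics/g2.png",out)
for c in("top","side"):
  for n in ("tray","tray_handle","tray_stem"):
    print(c,n,[(np.round(d['position'],4).tolist(),round(d['p'],2)) for d in models.place_of(c,n)])
E
```

```text
8.375 pos [ 0.3231 -0.0085  0.2521] xhead 40.02 z [-0.027 -0.005 -1.   ] F [ 0.4 -0.3 -0.4] open 52.6 ff 0.0
top tray [([0.3027, 0.1995, -0.0045], 0.64), ([0.3514, 0.4843, -0.0], 0.62), ([0.4928, 0.1415, 0.0015], 0.58), ([0.4625, -0.1974, -0.0007], 0.37)]
top tray_handle [([0.5006, 0.1355, 0.0498], 0.92), ([0.3078, 0.2015, 0.0505], 0.88), ([0.3443, 0.4833, 0.0506], 0.81), ([0.6653, 0.2521, 0.0047], 0.39)]
top tray_stem [([0.2571, 0.4936, 0.0347], 0.76), ([0.4261, 0.0894, 0.022], 0.66), ([0.3132, 0.2895, 0.0287], 0.59), ([0.4669, -0.1942, -0.0039], 0.44)]
side tray [([0.4984, 0.144, -0.0007], 0.95), ([0.3454, 0.4803, 0.002], 0.83), ([0.3028, 0.2019, 0.0023], 0.81)]
side tray_handle [([0.3049, 0.2001, 0.0519], 0.97), ([0.3511, 0.484, 0.0442], 0.72), ([0.4996, 0.144, 0.0477], 0.57)]
side tray_stem [([0.4256, 0.0832, 0.0286], 0.68), ([0.2549, 0.4934, 0.0298], 0.56), ([0.3112, 0.2941, 0.0306], 0.55)]
```

View pics/g2.png

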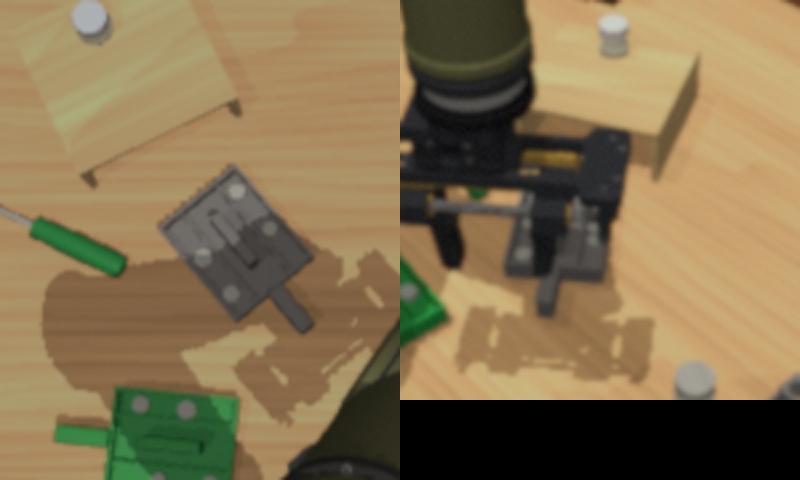

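The tray is clear of the shelf and flat on the bench. In the crop its rim corners are at (233,165), (160,228), (238,320) and (312,257), and the screwdriver is untouched.

```bash
python3 - <<'E'
from h import *
C=lambda L:[(140+a/2.667-.3,110+b/2.667-.3) for a,b in L]
k=ray("top",C([(233,165),(160,228),(238,320),(312,257)]),.034); print(k.round(4),k.mean(0))
d=(k[0]+k[1]-k[2]-k[3]); print(np.degrees(np.arctan2(d[1],d[0])),np.hypot(*d[:2])/2)
d=(k[1]+k[2]-k[0]-k[3]); print(np.degrees(np.arctan2(-d[0],d[1])),np.hypot(*d[:2])/2)
h=ray("top",C([(213,215),(255,265)]),.06); d=h[0]-h[1]; print(h,h.mean(0),np.degrees(np.arctan2(d[1],d[0])),np.hypot(*d[:2]))
for yaw in (41,):
  go((.4955,.142,.2),yaw)
E
```

```text
[[0.5729 0.1444 0.034 ]
 [0.5105 0.2155 0.034 ]
 [0.4202 0.1387 0.034 ]
 [0.4811 0.067  0.034 ]] [0.4961575  0.14139763 0.034     ]
40.27869425162735 0.11929902871794064
40.81112835433474 0.09437602286976111
[[0.51872372 0.16152033 0.06      ]
 [0.47026589 0.12108751 0.06      ]] [0.4944948  0.14130392 0.06      ] 39.841347800409714 0.06311081259983992
turn [-0.014  0.025 -0.017] trans [ 0.2306 -0.0036  0.0462]
```

Emit:
{"op": "jog_arm", "data": {"turn": [[0,0,0],[-0.005,0.01,0],[-0.014,0.025,-0.005],[-0.014,0.025,-0.005],[-0.014,0.025,-0.005],[-0.014,0.025,-0.005],[-0.014,0.025,-0.005],[-0.014,0.025,-0.005]], "translation": [[0.04,0,0],[0.09,0,0.015],[0.14,-0.002,0.03],[0.19,-0.0035,0.04],[0.2306,-0.0035,0.08],[0.2306,-0.0035,0.11],[0.2306,-0.0035,0.11],[0.2306,-0.0035,0.11]], "grip": [0.55,0.55,0.55,0.55,0.55,0.55,0.55,0.55]}}

```text
clock: 9.78
tool_pos: [0.494, 0.1408, 0.1373]
eef_rot: [0.939, 0.344, 0.0, 0.0]
contact_force: [0.2, -0.7, 0.3]
opening: 0.448
finger_force: 0.0
```

```bash
python3 - <<'E'
from h import *
st(); go((.495,.1415,.052),40.3)
E
```

```text
9.775 pos [0.494  0.1408 0.1373] xhead 40.21 z [ 0.001 -0.    -1.   ] F [ 0.2 -0.7  0.3] open 39.4 ff 0.0
turn [ 0.001 -0.001 -0.002] trans [0.0012 0.0001 0.0853]
```

Emit:
{"op": "jog_arm", "data": {"turn": [[0,0,0],[0,0,0],[0,0,0],[0,0,0],[0,0,0],[0,0,0],[0,0,0],[0,0,0],[0,0,0]], "translation": [[0.001,0,0.025],[0.001,0,0.05],[0.001,0,0.07],[0.001,0,0.085],[0.001,0,0.085],[0.001,0,0.085],[0.001,0,0.085],[0.001,0,0.085],[0.001,0,0.085]], "grip": [0.55,0.55,0.55,0.55,0.55,1,1,1,1], "force": 35}}

```text
clock: 10.9
tool_pos: [0.4953, 0.1418, 0.0521]
eef_rot: [0.939, 0.344, 0.001, 0.0]
contact_force: [0.2, -0.9, 6.6]
opening: 0.132
finger_force: 35.0
```

```bash
python3 - <<'E'
from h import *
st(); go((.463,-.193,.18),-3)
E
```

```text
10.9 pos [0.4953 0.1418 0.0521] xhead 40.24 z [ 0.002 -0.    -1.   ] F [ 0.2 -0.9  6.6] open 11.6 ff 34.997358955442905
turn [ 0.001 -0.002  0.755] trans [-0.2408  0.2349 -0.1279]
```

Emit:
{"op": "jog_arm", "data": {"turn": [[0,0,0],[0,0,0],[0,0,0],[0,0,0],[0,0,0.06],[0,0,0.12],[0,0,0.2],[0,0,0.28],[0,0,0.36],[0,0,0.44],[0,0,0.52],[0,0,0.6],[0,0,0.66],[0,0,0.71],[0,0,0.74],[0,0,0.755],[0,0,0.755],[0,0,0.755],[0,0,0.755]], "translation": [[0,0,-0.02],[0,0,-0.05],[0,0,-0.09],[0,0,-0.12],[-0.01,0.01,-0.128],[-0.03,0.03,-0.128],[-0.055,0.053,-0.128],[-0.08,0.078,-0.128],[-0.105,0.103,-0.128],[-0.13,0.127,-0.128],[-0.155,0.152,-0.128],[-0.18,0.176,-0.128],[-0.2,0.196,-0.128],[-0.22,0.215,-0.128],[-0.232,0.227,-0.128],[-0.238,0.233,-0.128],[-0.2408,0.235,-0.128],[-0.2408,0.235,-0.128],[-0.2408,0.235,-0.128]], "grip": [1,1,1,1,1,1,1,1,1,1,1,1,1,1,1,1,1,1,1]}}

```text
clock: 13.28
tool_pos: [0.4628, -0.192, 0.1793]
eef_rot: [1.0, -0.025, 0.0, -0.0]
contact_force: [0.1, 0.3, -3.8]
opening: 0.131
finger_force: 35.0
```

```bash
python3 - <<'E'
from h import *
st()
for c in ("top","side"):
    im=cams.snapshot(c)[:,:,::-1]
    cv2.imwrite(f"pics/{c}3.png",im)
    for n in ("tray","tray_handle","tray_stem","base"):
        print(c,n,[(np.round(d['position'],4).tolist(),round(d['p'],2)) for d in models.place_of(c,n)][:4])
a=cv2.imread("pics/top3.png"); b=cv2.imread("pics/side3.png")
out=np.zeros((480,800,3),np.uint8); out[:400,:400]=cv2.resize(a[150:270,310:430],(400,400),interpolation=2); out[:400,400:]=cv2.resize(b[200:350,250:400],(400,400),interpolation=2)
cv2.imwrite("pics/g3.png",out)
E
```

```text
13.275 pos [ 0.4628 -0.192   0.1793] xhead -2.91 z [ 0.     0.001 -1.   ] F [ 0.1  0.3 -3.8] open 11.5 ff 34.99711903743446
top tray [([0.3469, 0.4885, -0.0021], 0.81), ([0.3024, 0.201, -0.0002], 0.76)]
top tray_handle [([0.3451, 0.4839, 0.048], 0.92), ([0.305, 0.1989, 0.0482], 0.79)]
top tray_stem [([0.3754, -0.1872, 0.1564], 0.82), ([0.3133, 0.2893, 0.0275], 0.82), ([0.2596, 0.4917, 0.0303], 0.68)]
top base []
side tray [([0.4648, -0.1908, 0.1264], 0.93), ([0.304, 0.2031, 0.0031], 0.76), ([0.3452, 0.4802, 0.0019], 0.59), ([0.4588, -0.1939, 0.0201], 0.16)]
side tray_handle [([0.4677, -0.1923, 0.1753], 0.72), ([0.3017, 0.2004, 0.0491], 0.69), ([0.3514, 0.4823, 0.0479], 0.6)]
side tray_stem [([0.3074, 0.2905, 0.035], 0.84), ([0.3755, -0.188, 0.1551], 0.62)]
side base [([0.4629, -0.1944, 0.0004], 0.94)]
```

View pics/g3.png

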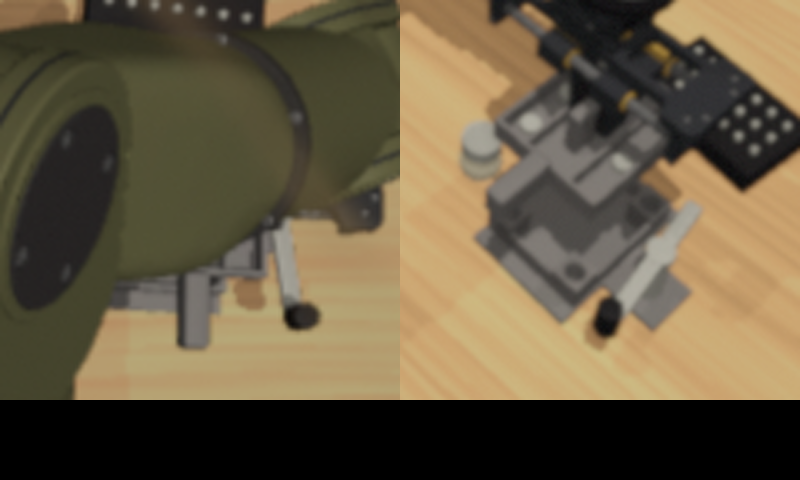

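The tray hangs above the base with its pins over the sockets: side crop socket at (575,270), jar clear at (480,150), knob clear at (607,315). I'll lower it.

Emit:
{"op": "jog_arm", "data": {"turn": [[0,0,0],[0,0,0],[0,0,0],[0,0,0],[0,0,0],[0,0,0],[0,0,0],[0,0,0]], "translation": [[0,0.001,0.025],[0,0.001,0.05],[0,0.001,0.07],[0,0.001,0.085],[0,0.001,0.09],[0,0.001,0.094],[0,0.001,0.097],[0,0.001,0.098]], "grip": [1,1,1,1,1,1,1,1]}}

```text
clock: 14.78
tool_pos: [0.4628, -0.1939, 0.0815]
eef_rot: [1.0, -0.026, 0.0, -0.0]
contact_force: [-0.1, -0.7, -2.9]
opening: 0.134
finger_force: 35.0
```

```bash
python3 - <<'E'
from h import *
st(); print(r.get_state()['moment'].round(2))
E
```

```text
14.775 pos [ 0.4628 -0.1939  0.0815] xhead -2.98 z [ 0.001  0.    -1.   ] F [-0.1 -0.7 -2.9] open 11.8 ff 34.99710786156356
[ 0.05  0.11 -0.05]
```

Emit:
{"op": "jog_arm", "data": {"turn": [[0,0,0],[0,0,0],[0,0,0],[0,0,0],[0,0,0]], "translation": [[0,0,0.003],[0,0,0.005],[0,0,0.007],[0,0,0.008],[0,0,0.008]], "grip": [1,1,1,1,1]}}

```text
clock: 15.4
tool_pos: [0.4626, -0.1939, 0.0751]
eef_rot: [1.0, -0.026, 0.001, -0.0]
contact_force: [-2.7, 2.1, 16.3]
opening: 0.131
finger_force: 35.0
```

```bash
python3 - <<'E'
from h import *
st(); print(r.get_state()['moment'].round(2))
cams.snapshot("side")
for n in ("tray","tray_handle","tray_stem","base"):
        print(n,[(np.round(d['position'],4).tolist(),round(d['p'],2)) for d in models.place_of("side",n)][:3])
E
```

```text
15.4 pos [ 0.4626 -0.1939  0.0751] xhead -3.02 z [ 0.002  0.001 -1.   ] F [-2.7  2.1 16.3] open 11.5 ff 35.00454434193671
[0.4  0.67 0.01]
tray [([0.4635, -0.1936, 0.0205], 0.86), ([0.3066, 0.2026, 0.0026], 0.83)]
tray_handle [([0.4655, -0.1918, 0.0706], 0.8), ([0.3058, 0.1994, 0.0508], 0.68)]
tray_stem [([0.3719, -0.1916, 0.0539], 0.72), ([0.3085, 0.2913, 0.0328], 0.56)]
base [([0.4643, -0.1938, -0.0007], 0.89), ([0.6651, 0.251, -0.0005], 0.38)]
```

Force is 16 N at the expected height of 0.075, so all four pins are home. I'll release and retreat.

Emit:
{"op": "jog_arm", "data": {"turn": [[0,0,0],[0,0,0],[0,0,0],[0,0,0],[0,0,0],[0,0,0],[0,0,0],[0,0,0],[0,0,0],[0,0,0],[0,0,0],[0,0,0],[0,0,0],[0,0,0],[0,0,0]], "translation": [[0,0,0.001],[0,0,0],[0,0,0],[0,0,0],[0,0,-0.015],[0,0,-0.04],[0,0,-0.08],[0,0,-0.12],[0,0,-0.15],[-0.04,-0.04,-0.15],[-0.08,-0.08,-0.15],[-0.12,-0.12,-0.15],[-0.12,-0.16,-0.15],[-0.12,-0.2,-0.15],[-0.12,-0.2,-0.15]], "grip": [0.6,0.6,0.6,0.6,0.6,0.6,0.6,0.6,0.6,0.6,0.6,0.6,0.5,0.5,0.5]}}

```text
clock: 17.52
tool_pos: [0.353, 0.0147, 0.2232]
eef_rot: [1.0, -0.023, -0.0, -0.001]
contact_force: [-0.0, -0.7, -0.1]
opening: 0.495
finger_force: 0.0
```

```bash
python3 - <<'E'
from h import *
st()
a=cams.snapshot("top")[:,:,::-1]; b=cams.snapshot("side")[:,:,::-1]
out=np.zeros((480,800,3),np.uint8); out[:400,:400]=cv2.resize(a[160:280,310:430],(400,400),interpolation=2); out[:400,400:]=cv2.resize(b[200:350,250:400],(400,400),interpolation=2)
cv2.imwrite("pics/g4.png",out)
for c in("top","side"):
  for n in ("tray","lever_knob","lever_pivot","tray_stem"):
    print(c,n,[(np.round(d['position'],4).tolist(),round(d['p'],2)) for d in models.place_of(c,n)])
E
```

```text
17.525 pos [0.353  0.0147 0.2232] xhead -2.6 z [-0.001  0.001 -1.   ] F [-0.  -0.7 -0.1] open 43.6 ff 0.0
top tray [([0.3497, 0.4851, -0.0002], 0.91), ([0.3029, 0.2001, -0.002], 0.57)]
top lever_knob [([0.3798, -0.2844, 0.0914], 0.9)]
top lever_pivot [([0.4562, -0.2742, 0.0674], 0.85)]
top tray_stem [([0.312, 0.2907, 0.029], 0.95), ([0.2564, 0.4912, 0.0283], 0.76), ([0.3755, -0.1852, 0.0512], 0.59)]
side tray [([0.3059, 0.2024, 0.0004], 0.97), ([0.4656, -0.1946, 0.0713], 0.69), ([0.3463, 0.4842, 0.003], 0.68), ([0.4681, -0.1945, 0.0228], 0.59)]
side lever_knob [([0.384, -0.2849, 0.0859], 0.97)]
side lever_pivot [([0.4614, -0.2761, 0.0644], 0.87), ([0.4491, -0.0927, -0.0016], 0.71)]
side tray_stem [([0.3744, -0.1872, 0.0509], 0.91), ([0.2559, 0.4891, 0.0291], 0.75), ([0.3098, 0.2922, 0.0314], 0.62)]
```

View pics/g4.png

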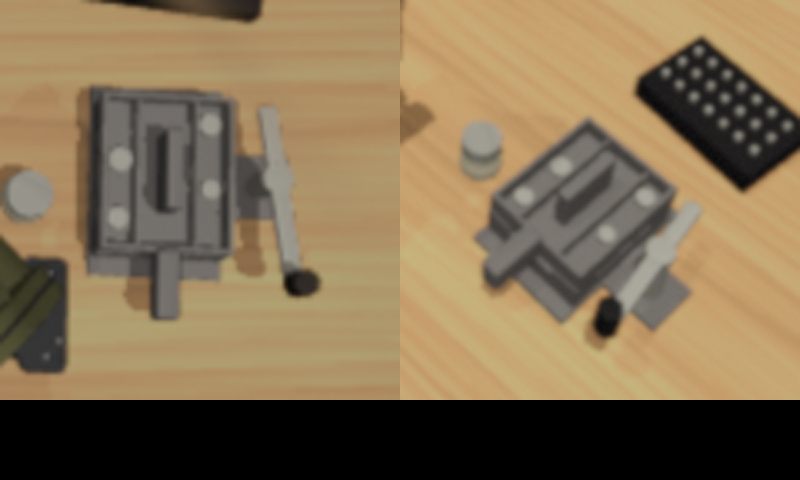

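The tray sits level on the base. The lever knob is at crop (302,283) and the pivot at (277,180).

```bash
python3 - <<'E'
from h import *
go((.381,-.2825,.18),6)
E
```

```text
turn [-0.    -0.    -0.158] trans [0.0435 0.2921 0.0434]
```

Emit:
{"op": "jog_arm", "data": {"turn": [[0,0,0],[0,0,-0.03],[0,0,-0.06],[0,0,-0.1],[0,0,-0.14],[0,0,-0.155],[0,0,-0.155],[0,0,-0.155],[0,0,-0.155],[0,0,-0.155]], "translation": [[0.005,0.04,0],[0.012,0.085,0.01],[0.018,0.13,0.02],[0.025,0.175,0.03],[0.032,0.22,0.04],[0.04,0.26,0.043],[0.0435,0.29,0.043],[0.0435,0.29,0.043],[0.0435,0.29,0.043],[0.0435,0.29,0.043]], "grip": [0.4,0.4,0.4,0.4,0.4,0.4,0.4,0.4,0.4,0.4], "force": 12}}

```text
clock: 19.27
tool_pos: [0.3815, -0.2782, 0.1803]
eef_rot: [0.999, 0.052, -0.0, -0.001]
contact_force: [-0.3, 0.2, -0.7]
opening: 0.596
finger_force: 0.0
```

```bash
python3 - <<'E'
from h import *
st(); go((.381,-.2825,.092),6)
E
```

```text
19.275 pos [ 0.3815 -0.2782  0.1803] xhead 5.98 z [-0.     0.002 -1.   ] F [-0.3  0.2 -0.7] open 52.5 ff 0.0
turn [-0.002  0.    -0.   ] trans [-0.0009  0.0044  0.0883]
```

Emit:
{"op": "jog_arm", "data": {"turn": [[0,0,0],[0,0,0],[0,0,0],[0,0,0],[0,0,0],[0,0,0],[0,0,0],[0,0,0],[0,0,0]], "translation": [[0,0.0035,0.025],[0,0.0035,0.05],[0,0.0035,0.075],[0,0.0035,0.087],[0,0.0035,0.087],[0,0.0035,0.087],[0,0.0035,0.087],[0,0.0035,0.087],[0,0.0035,0.087]], "grip": [0.4,0.4,0.4,0.4,0.4,1,1,1,1], "force": 12}}

```text
clock: 20.4
tool_pos: [0.382, -0.2828, 0.0937]
eef_rot: [0.999, 0.052, 0.0, -0.0]
contact_force: [0.4, 1.2, 2.9]
opening: 0.221
finger_force: 12.0
```

```bash
python3 - <<'E'
from h import *
st()
s=r.get_state(); R0=R.from_quat(s['eef_rot']); p=s['tool_pos']; piv=np.array([.459,-.2738,p[2]])
a0=np.arctan2(*(p-piv)[1::-1]); rad=np.hypot(*(p-piv)[:2]); print(np.degrees(a0)%360,rad)
for k in range(0,86,8):
    d=R.from_euler('z',k,degrees=True).apply(p-piv)*.08/rad
    print(k,-round(np.radians(k),3),R0.inv().apply(piv+d-p).round(4), np.degrees(np.arctan2(d[1],d[0]))%360)
E
```

```text
20.4 pos [ 0.382  -0.2828  0.0937] xhead 5.91 z [ 0.     0.001 -1.   ] F [0.4 1.2 2.9] open 19.5 ff 11.998893488198519
186.67562278859236 0.07757225153756415
0 -0.0 [-0.0024  0.     -0.    ] 186.67562278859236
8 -0.14 [-0.0015  0.0112 -0.    ] 194.67562278859236
16 -0.279 [ 0.001  0.022 -0.   ] 202.67562278859236
24 -0.419 [ 0.0049  0.0325 -0.    ] 210.67562278859234
32 -0.559 [ 0.0103  0.0423 -0.    ] 218.67562278859236
40 -0.698 [ 0.017   0.0512 -0.    ] 226.67562278859236
48 -0.838 [ 0.0248  0.0591 -0.    ] 234.67562278859236
56 -0.977 [ 0.0337  0.0659 -0.    ] 242.67562278859236
64 -1.117 [ 0.0435  0.0713 -0.    ] 250.67562278859236
72 -1.257 [ 0.0539  0.0754 -0.    ] 258.67562278859236
80 -1.396 [ 0.0647  0.0779 -0.    ] 266.67562278859236
```

Emit:
{"op": "jog_arm", "data": {"turn": [[0,0,-0.07],[0,0,-0.14],[0,0,-0.21],[0,0,-0.279],[0,0,-0.349],[0,0,-0.419],[0,0,-0.489],[0,0,-0.559],[0,0,-0.628],[0,0,-0.698],[0,0,-0.768],[0,0,-0.838],[0,0,-0.908],[0,0,-0.977],[0,0,-1.047],[0,0,-1.117],[0,0,-1.187],[0,0,-1.257],[0,0,-1.257],[0,0,-1.257]], "translation": [[-0.001,0.0055,0],[-0.001,0.0112,0],[0,0.0167,0],[0.001,0.022,0],[0.003,0.0273,0],[0.005,0.0325,0],[0.0075,0.0375,0],[0.0103,0.0423,0],[0.0135,0.0468,0],[0.017,0.0512,0],[0.0208,0.0553,0],[0.0248,0.0591,0],[0.0292,0.0626,0],[0.0337,0.0659,0],[0.0385,0.0687,0],[0.0435,0.0713,0],[0.0486,0.0735,0],[0.0539,0.0754,0],[0.0539,0.0754,0],[0.0539,0.0754,0]], "grip": [1,1,1,1,1,1,1,1,1,1,1,1,1,1,1,1,1,1,1,1]}}

```text
clock: 22.9
tool_pos: [0.4443, -0.3501, 0.0936]
eef_rot: [0.777, 0.63, 0.002, -0.001]
contact_force: [1.6, 4.2, 4.8]
opening: 0.221
finger_force: 12.0
```

```bash
python3 - <<'E'
from h import *
st()
s=r.get_state(); R0=R.from_quat(s['eef_rot']); p=s['tool_pos']; piv=np.array([.459,-.2738,p[2]])
a0=np.arctan2(*(p-piv)[1::-1]); rad=np.hypot(*(p-piv)[:2]); print(np.degrees(a0)%360,rad,s['q'].round(2))
for k in range(0,17,2):
    d=R.from_euler('z',k,degrees=True).apply(p-piv)*.08/rad
    print(k,-round(np.radians(k),3),R0.inv().apply(piv+d-p).round(4), np.degrees(np.arctan2(d[1],d[0]))%360)
E
```

```text
22.9 pos [ 0.4443 -0.3501  0.0936] xhead 78.04 z [ 0.001  0.004 -1.   ] F [1.6 4.2 4.8] open 19.4 ff 11.999639170244336
259.1038110510626 0.07769460541521946 [ 0.5   0.86  0.14  1.88 -0.28  0.42  0.64]
0 -0.0 [-0.0023  0.     -0.    ] 259.1038110510626
2 -0.035 [-0.0022  0.0028 -0.    ] 261.1038110510626
4 -0.07 [-0.002   0.0056 -0.    ] 263.1038110510626
6 -0.105 [-0.0017  0.0084 -0.    ] 265.1038110510626
8 -0.14 [-0.0013  0.0112 -0.    ] 267.1038110510626
10 -0.175 [-0.0008  0.0139 -0.    ] 269.1038110510626
12 -0.209 [-0.0002  0.0166 -0.    ] 271.1038110510626
14 -0.244 [0.0004 0.0193 0.    ] 273.1038110510626
16 -0.279 [0.0012 0.022  0.    ] 275.1038110510626
```

Emit:
{"op": "jog_arm", "data": {"turn": [[0,0,-0.035],[0,0,-0.07],[0,0,-0.105],[0,0,-0.14],[0,0,-0.157],[0,0,-0.157]], "translation": [[0,0.0028,0],[0,0.0056,0],[0.0005,0.0084,0],[0.001,0.0112,0],[0.001,0.0126,0],[0.001,0.0126,0]], "grip": [1,1,1,1,1,1]}}

```text
clock: 23.65
tool_pos: [0.4551, -0.3514, 0.0936]
eef_rot: [0.726, 0.688, 0.001, -0.003]
contact_force: [-1.6, 6.5, 7.2]
opening: 0.223
finger_force: 12.0
```

```bash
python3 - <<'E'
from h import *
st(); s=r.get_state();print(s['moment'].round(2))
p=s['tool_pos'];print(np.degrees(np.arctan2(p[1]+.2738,p[0]-.459))%360)
E
```

```text
23.65 pos [ 0.4551 -0.3514  0.0936] xhead 86.97 z [-0.002  0.005 -1.   ] F [-1.6  6.5  7.2] open 19.7 ff 11.999370474368334
[ 1.21  0.46 -0.12]
267.1059773019358
```

Emit:
{"op": "jog_arm", "data": {"turn": [[0,0,-0.02],[0,0,-0.035],[0,0,-0.035],[0,0,-0.035]], "translation": [[0,0.0015,0],[0,0.003,0],[0,0.004,0],[0,0.004,0]], "grip": [1,1,1,1], "force": 25}}

```text
clock: 24.15
tool_pos: [0.4552, -0.3515, 0.0935]
eef_rot: [0.714, 0.7, -0.001, -0.006]
contact_force: [-8.2, 7.4, 11.2]
opening: 0.217
finger_force: 25.0
```

```bash
python3 - <<'E'
from h import *
st(); s=r.get_state();print(s['moment'].round(2))
E
```

```text
24.15 pos [ 0.4552 -0.3515  0.0935] xhead 88.82 z [-0.009  0.007 -1.   ] F [-8.2  7.4 11.2] open 19.1 ff 25.028125774115324
[ 1.25  1.73 -0.28]
```

The knob has stopped moving and the force is rising, so the lever is at the end stop. I'll release and clear away.

Emit:
{"op": "jog_arm", "data": {"turn": [[0,0,-0.035],[0,0,-0.035],[0,0,-0.035],[0,0,-0.035],[0,0,-0.035],[0,0,-0.035],[0,0,-0.035],[0,0,-0.035],[0,0,-0.035],[0,0,-0.035],[0,0,-0.035],[0,0,-0.035],[0,0,-0.035]], "translation": [[0,0.002,0],[0,0.001,0],[0,0.001,0],[0,0.001,0],[0,0.001,-0.015],[0,0.001,-0.04],[0,0.001,-0.08],[0,0.001,-0.12],[-0.02,-0.03,-0.13],[-0.02,-0.07,-0.13],[-0.02,-0.1,-0.13],[-0.02,-0.12,-0.13],[-0.02,-0.12,-0.13]], "grip": [0.4,0.4,0.4,0.4,0.4,0.4,0.4,0.4,0.4,0.4,0.4,0.4,0.4]}}

```text
clock: 25.78
tool_pos: [0.3381, -0.3728, 0.2244]
eef_rot: [0.702, 0.712, -0.0, 0.0]
contact_force: [0.8, 0.2, 0.0]
opening: 0.598
finger_force: 0.0
```

```bash
python3 - <<'E'
from h import *
st()
a=cams.snapshot("top")[:,:,::-1]; b=cams.snapshot("side")[:,:,::-1]
out=np.zeros((480,800,3),np.uint8); out[:400,:400]=cv2.resize(a[160:280,310:430],(400,400),interpolation=2); out[:400,400:]=cv2.resize(b[200:350,250:400],(400,400),interpolation=2)
cv2.imwrite("pics/g5.png",out)
for c in("top","side"):
  for n in ("tray_stem","tray_handle","lever_knob","lever_pivot","jar","jar_small","bit_case","screwdriver"):
    print(c,n,[(np.round(d['position'],4).tolist(),round(d['p'],2)) for d in models.place_of(c,n)])
E
```

```text
25.775 pos [ 0.3381 -0.3728  0.2244] xhead 90.76 z [ 0. -0. -1.] F [0.8 0.2 0. ] open 52.7 ff 0.0
top tray_stem [([0.2594, 0.4923, 0.033], 0.75), ([0.3734, -0.1887, 0.0494], 0.6), ([0.3143, 0.2884, 0.0287], 0.57)]
top tray_handle [([0.3068, 0.2034, 0.0472], 0.85), ([0.4672, -0.1991, 0.0737], 0.63), ([0.3454, 0.4869, 0.0509], 0.63)]
top lever_knob [([0.4539, -0.3575, 0.0898], 0.73)]
top lever_pivot [([0.4557, -0.2776, 0.0676], 0.88)]
top jar [([0.4494, -0.0899, -0.0008], 0.63)]
top jar_small [([0.7011, 0.2747, 0.0711], 0.54)]
top bit_case [([0.6438, -0.2158, -0.0009], 0.86), ([0.4504, -0.0934, -0.0018], 0.19)]
top screwdriver [([0.5187, 0.3435, -0.0005], 0.77)]
side tray_stem [([0.3093, 0.2936, 0.0295], 0.83), ([0.2562, 0.4916, 0.0303], 0.65), ([0.3747, -0.1896, 0.0524], 0.56)]
side tray_handle [([0.3023, 0.2001, 0.0509], 0.97), ([0.468, -0.195, 0.072], 0.93), ([0.3479, 0.4832, 0.0469], 0.89)]
side lever_knob []
side lever_pivot [([0.4595, -0.2743, 0.0621], 0.65)]
side jar []
side jar_small [([0.7028, 0.2746, 0.0721], 0.44)]
side bit_case [([0.6469, -0.2175, -0.0014], 0.67), ([0.5177, 0.3461, 0.0021], 0.16)]
side screwdriver [([0.5168, 0.3486, 0.0029], 0.64), ([0.3746, -0.1896, 0.0532], 0.59)]
```

View pics/g5.png

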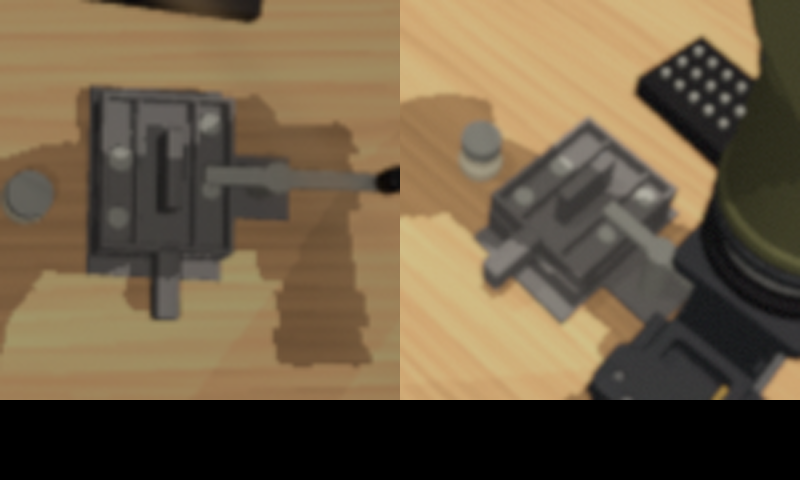

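The tongue lies over the tray's rim at crop (210-280,175), with the arm along base -y. The tray is level, the jar and bit case haven't moved, and the gripper is clear.

```bash
python3 -c "
from plant import r
print(r.finish_job())"
```

```text
the job is handed in; nothing more can be done
None
```

The job is handed in at about 26 s on the clock: the tray is out from under the shelf and fully home on the base, the cam-lock lever is at its end stop with its tongue over the rim, and I saw no movement in the jars, screwdriver or bit case.

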